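# Zero the grinder's fine knob by feel and back it off two marks

## Task

Set the burr grinder's fine adjustment: turn the small inner knob clockwise (seen from above) until you feel the burrs firmly touch, without forcing it, then turn it back counterclockwise by two of the twelve marks (a sixth of a turn) and let go. Leave the black outer ring at the setting it has, and do not disturb the things around the grinder.

Things in the scene. Friction and masses are not known exactly. Their poses are not given: they have to be found in the camera images.
- grinder: Burr grinder fixed to the worktop: white box 200 (its x) by 130 by 110 mm high, origin at the centre of its underside, front (-x) with a steel drawer front. Two concentric knobs share a vertical axis at x = -45 mm, y = 0 on its flat top. A round amber hopper with black lid, 82 mm wide, stands behind them at x = +56 mm, its top 169 mm above the worktop.
- fine_grip (a point): Grip centre of the inner (fine) knob, on the knobs' axis, 155 mm above the worktop: an upright aluminium bar 36 mm long (its x, red pointer line at +x), 12 mm wide (its y), 32 mm high, best pinched from above across its width. Its foot is a 34 mm disc, 6 mm thick, 2 mm above the outer ring's face. z is up; it turns with the knob. Clockwise from above closes the burrs.
- fine_pointer (a point): Top of the fine knob's bar at its red pointer end, 17 mm from the axis, turns with the knob. The knob turns freely with about 0.03 N m; the turn left until the burrs touch varies from 0.5 to 1.4 rad and must be felt. From there the resistance climbs by 1.5 N m per rad. The turning back counts from where that climb begins.
- outer_mark (a point): Orange mark on the upper rim of the outer (coarse) ring, 37 mm from the axis. The ring is black, ribbed, 74 mm in diameter, its flat face with twelve white marks (30 degrees apart) 132 mm above the worktop. It turns about the same axis, carries the inner knob, and is held only by friction of 0.4 N m: pressing or rubbing on it, or forcing the inner knob, drags it along.
- burr_gap (a joint): Gap between the burrs inside the grinder (m), 0 where they touch; the fine knob opens it by 0.0001 m per rad counterclockwise. The reading is far too coarse to find the touching point.
- mug: Cream mug with a handle, 82x120x94 mm, loose on the worktop left of the grinder; origin at the centre of its underside. Leave it alone.
- spice_jar: Small spice jar with a black cap, 45x45x105 mm, loose on the worktop right of the grinder; origin at the centre of its underside. Leave it alone.
- glass: Clear drinking glass, 80x80x91 mm, loose on the worktop right of the grinder; origin at the centre of its underside. Leave it alone.
- burr_press (a joint): How far the burr seat inside the grinder yields (m) under clockwise torque on the fine knob, 0.001 m per 1.5 N m; the reading is too coarse to go by. The burrs count as firmly touching from 0.1 N m (0.000067 m, held for 0.1 s) and as jammed above 0.345 N m (0.00023 m); about 0.2 N m is right.

How it is judged:
By the outcome, as a careful person would: the job done as asked, in the order asked, and still so for the second after the job is handed in, with the robot touching nothing.
It also fails if it takes over 61 s, if anything falls off the work surface, if the arm or the gripper's body presses on something with over 40 N, if the wrist force passes 120 N, or if a joint passes its speed limit or range.

## Robot

A 7-joint arm with a two-finger parallel gripper is mounted at the origin on a cart in front of the work surface, level with it; the furniture and walls round the work are solid. World frame = base frame: x ahead of the robot, y to its left, z up, the work surface at z = 0. Lengths are in m, angles in rad, forces in N, time in s.
With the tool pointing down it reaches from about 0.4 to 0.875 m from the base axis. Payload 4.4 kg.
Tool frame: the origin (TCP) lies on the centre line of the jaws, within the pads' length; the fingertips stand 17 mm ahead of it and the grasp point (between the pads) lies 2 mm behind it; z points along the fingers, y is the direction in which the jaws open and shut (so a half turn about z gives the same grasp; the last joint's range is limited). The gripper opens to 85 mm and grips with 20 to 120 N. Pads are 22 mm wide; open, the fingers measure 114 mm over their backs; the gripper's body (76 mm by 85 mm) begins 54 mm behind the grasp point. The pads swing forward as they close: fully open they stand 13 mm farther back than shut.
Start: joints at [1.197, 0.628, 0.038, 1.517, -0.027, 0.996, -0.02], TCP at [0.197, -0.619, 0.227] pointing down, gripper open.
Joint ranges: [-3.06, 3.06], [-0.37, 2.12], [-1.25, 1.32], [0.18, 2.47], [-1.1, 4.24], [0.23, 1.98], [-2.94, 2.94]. Speed limits (rad/s): [2.57, 2.57, 3.14, 3.14, 3.14, 3.14, 3.14].

## Interface

Orientations are given as a rotation vector (axis times angle).
In Python, from workcell import * gives the robot as it stands. The module is installed in compiled form; this text tells all that it offers.
- The arm moves only by the tool carry_out, never from a script. Its argument "moves" is a list of rows, each a list of 7 numbers: the shift along the tool's x, y, z in units of 40 mm (1.0 is 40 mm), then the turn, a rotation vector about the tool's x, y, z in degrees, then the opening, from 0 (shut) to 1 (fully open). A call has 1 to 12 rows; each row is the pose to reach, as a shift and turn from the pose commanded when the call began, along the tool's axes at that moment; what a row does not reach only later rows make up. A row lasts 1/10 s, in which the tool goes at most 50 mm and 8.59 degrees, less where a joint would pass 70% of its speed; a pose out of reach is approached as far as the arm can. A call with a gripper value outside its range is refused whole. The fingers move at their own pace and stop on an object; "newtons" is the grip in N (left out, the last holds). Time passes only in rows, so rows that repeat a pose let the fingers close. It gives the time, the measured TCP pose, the force and the opening at its end, in the units of the state.
- state(): the state, without advancing time (a new reading comes with each control period).
- read_camera(name): name is "scene" or "top"; returns (picture, depth): 400x640x3 uint8, blue, green, red; 400x640 float32, m along the optical axis (not along the pixel's ray), 0 where there is no reading.
- get_calibration(name): a dict with "mtx" (3x3 intrinsics, pixels), "eye" and "orientation" of the camera in the world. Camera axes: x right, y down, z forward; pixel columns grow to the right and rows downward; lengths in m; the calibration is good to about 2 mm. A picture is of the moment at which its call begins. get_calibration takes no time and is no camera call.
- finish_job(): hands the job in, once; it reports no verdict.
The state is a dict: "time": time; "joint_pos": joint angles; "joint_velocities": joint speeds; "effort": joint torques, N m; "eef_pos": TCP position; "ee_rot": TCP orientation; "contact_force": force on the tool from outside, world axes, zero at the start; "ft_torque": the same for the moment, N m; "gripper_width": finger opening in m.
Only numpy, scipy, OpenCV 4.12 (cv2) and the standard library are available. Lean on these libraries where they do the work, as an engineer would, in place of code of your own. Each camera call takes 0.05 s, during which the arm holds its last target.

## Working session

There is one attempt and no reset: what is moved stays moved. The work goes in short steps, Python scripts to look and compute and a tool call to move; the robot and the scene stay as the last step left them, time stands still between calls to the robot, and variables do not carry over. Pictures are saved under pics/ and viewed, and the job is handed in when it is done.

Besides the shell and the picture viewer there is one more tool, called after "Emit:" by a JSON object that holds its "op" and its "data", one argument or row to a line. carry_out: Moves the arm, as the interface text tells. Its arguments: {"type":"object","properties":{"moves":{"type":"array"},"newtons":{"type":"number"}},"required":["moves"]}

```bash
mkdir -p pics; python3 - <<'E'
from workcell import *
import cv2,numpy as np
s=state(); print({k:np.round(v,4) for k,v in s.items()})
for n in ["scene","top"]:
    p,d=read_camera(n); cv2.imwrite(f"pics/{n}0.png",p); np.save(f"pics/{n}0.npy",d)
    c=get_calibration(n); print(n,c)
E
```

```text
{'time': np.float64(0.0), 'joint_pos': array([ 1.1972,  0.6294,  0.0384,  1.5184, -0.027 ,  0.9963, -0.02  ]), 'joint_velocities': array([ 0.0025, -0.0005, -0.0005, -0.0016, -0.0004,  0.0001, -0.0002]), 'effort': array([-3.00000e-04, -5.63400e+01,  1.22620e+00, -1.93446e+01,
        1.11000e-02,  1.06000e-02, -0.00000e+00]), 'eef_pos': array([ 0.1968, -0.6188,  0.2261]), 'ee_rot': array([-3.1026e+00, -4.8140e-01,  5.0000e-04]), 'contact_force': array([0.4633, 0.2808, 0.2407]), 'ft_torque': array([-0.037 , -0.0069,  0.0071]), 'gripper_width': np.float64(0.0853)}
scene {'mtx': array([[364.91669411,   0.        , 321.81313948],
       [  0.        , 364.91669411, 203.20656341],
       [  0.        ,   0.        ,   1.        ]]), 'eye': array([0.03438217, 0.60072754, 0.98205275]), 'orientation': array([-0.94397066,  2.55186125, -0.99158542])}
top {'mtx': array([[494.42231514,   0.        , 319.80083621],
       [  0.        , 494.42231514, 201.22498293],
       [  0.        ,   0.        ,   1.        ]]), 'eye': array([-0.52063052, -0.06297248,  1.47740719]), 'orientation': array([-1.84915265,  1.8252058 , -0.60355296])}
```

View pics/scene0.png

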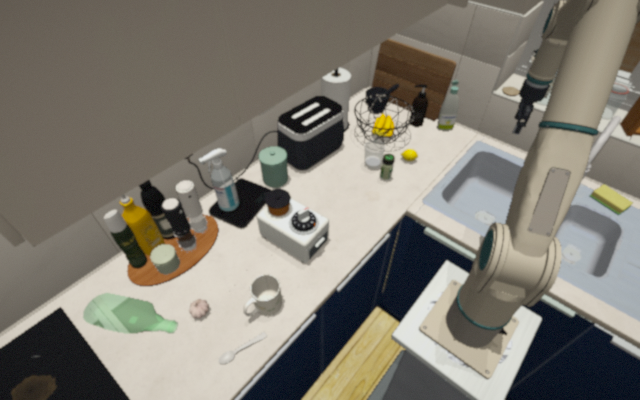

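View pics/top0.png

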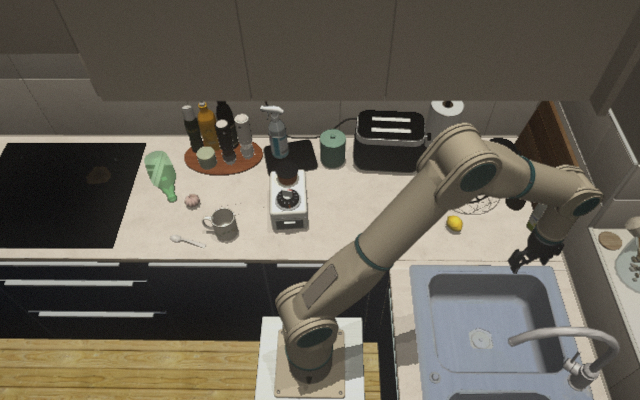

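The grinder shows at about (295,225) in the scene picture and (288,200) in top. Next I'll enlarge both.

```bash
cat > h.py <<'E'
import numpy as np,cv2
from scipy.spatial.transform import Rotation as R
from workcell import *
def ray(n,u,v):
    c=get_calibration(n);K=c["mtx"];Rm=R.from_rotvec(c["orientation"]).as_matrix()
    d=Rm@np.array([(u-K[0,2])/K[0,0],(v-K[1,2])/K[1,1],1]);return c["eye"],d
def atz(n,u,v,z):
    e,d=ray(n,u,v);return e+d*(z-e[2])/d[2]
def atd(n,u,v,dep):
    e,d=ray(n,u,v);return e+d*dep
def proj(n,P):
    c=get_calibration(n);K=c["mtx"];Rm=R.from_rotvec(c["orientation"]).as_matrix()
    q=Rm.T@(np.asarray(P)-c["eye"]);return K[0,0]*q[0]/q[2]+K[0,2],K[1,1]*q[1]/q[2]+K[1,2]
def crop(img,u0,v0,u1,v1,k,fn):
    cv2.imwrite(fn,cv2.resize(img[v0:v1,u0:u1],None,fx=k,fy=k,interpolation=cv2.INTER_CUBIC))
E
python3 - <<'E'
from h import *
p=cv2.imread("pics/scene0.png");crop(p,250,180,340,265,7,"pics/sc1.png")
p=cv2.imread("pics/top0.png");crop(p,258,160,318,235,8,"pics/tc1.png")
E
```

```text
(no output)
```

View pics/sc1.png

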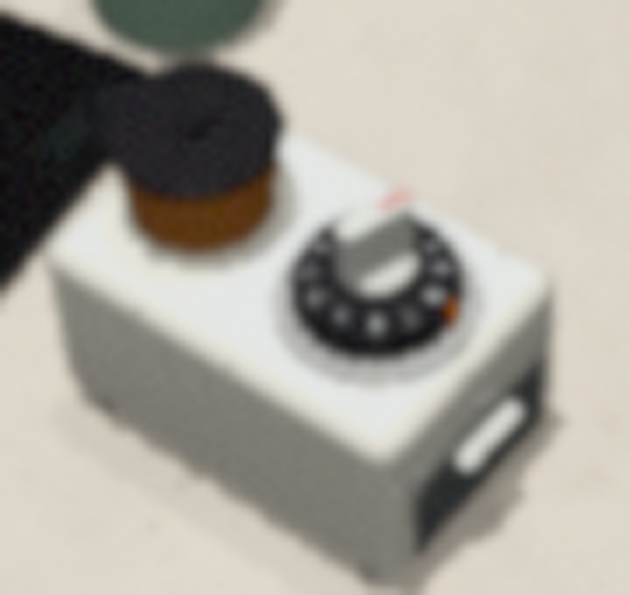

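View pics/tc1.png

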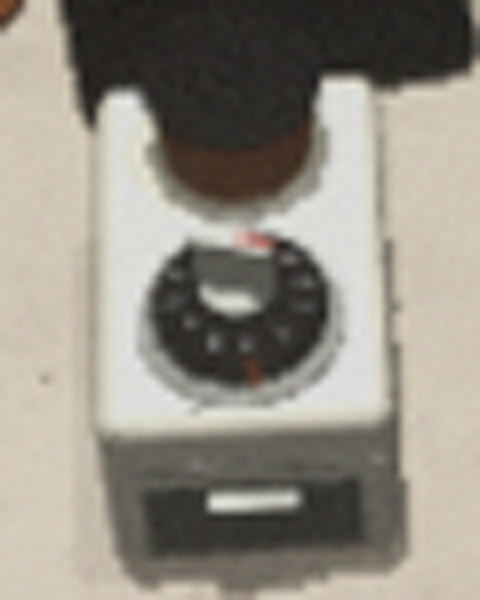

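```bash
python3 - <<'E'
from h import *
S=lambda x,y:(250+x/7-.43,180+y/7-.43); T=lambda x,y:(258+x/8-.44,160+y/8-.44)
def show(l,n,uv,z):
    print(l,n,np.round(uv,1),np.round(atz(n,*uv,z),4))
for l,xy in dict(FL=(385,462),FR=(550,285),BL=(48,258)).items(): show(l,"scene",S(*xy),.11)
for l,xy in dict(FL=(100,435),FR=(390,420),BR=(375,76),BL=(103,92)).items(): show(l,"top",T(*xy),.11)
show("ptr","scene",S(397,200),.172);show("ptr","top",T(256,240),.172)
show("tail","scene",S(340,233),.172);show("tail","top",T(192,243),.172)
show("mark","scene",S(453,308),.132);show("mark","top",T(253,370),.132)
show("ring","scene",S(378,283),.132);show("ring","top",T(239,306),.132)
d=np.load("pics/top0.npy");ds=np.load("pics/scene0.npy")
# top plane z and yaw from depth
for n,dd,b in (("top",d,(255,165,320,240)),("scene",ds,(250,180,340,265))):
    pts=np.array([atd(n,u,v,dd[v,u]) for v in range(b[1],b[3]) for u in range(b[0],b[2]) if dd[v,u]>0])
    q=pts[(pts[:,2]>.155)&(pts[:,2]<.19)];
    t=pts[(pts[:,2]>.100)&(pts[:,2]<.118)];print(n,len(pts),len(t),"z",np.median(t[:,2]),t.min(0),t.max(0))
    r=cv2.minAreaRect((t[:,:2]*1000).astype(np.float32));print("rect",r)
    hp=q[q[:,0]<r[0][0]/1000];print("knob pts",np.round(hp,3).tolist())
    rg=pts[(pts[:,2]>.125)&(pts[:,2]<.137)&(pts[:,0]<r[0][0]/1000+.0)];print("ring mean",rg.mean(0),rg.min(0),rg.max(0)); print(len(rg), cv2.minEnclosingCircle((rg[:,:2]*1000).astype(np.float32)))
    tb=pts[(pts[:,2]<.03)];print("table z",np.median(tb[:,2]))
E
```

```text
FL scene [304.6 245.6] [0.4761 0.1533 0.11  ]
FR scene [328.1 220.3] [0.4854 0.0346 0.11  ]
BL scene [256.4 216.4] [0.6653 0.1689 0.11  ]
FL top [270.1 213.9] [0.4734 0.1479 0.11  ]
FR top [306.3 212.1] [0.4822 0.0238 0.11  ]
BR top [304.4 169.1] [0.678  0.0376 0.11  ]
BL top [270.4 171.1] [0.6677 0.162  0.11  ]
ptr scene [306.3 208.1] [0.5323 0.0812 0.172 ]
ptr top [289.6 189.6] [0.5311 0.0801 0.172 ]
tail scene [298.1 212.9] [0.538  0.1105 0.172 ]
tail top [281.6 189.9] [0.5293 0.1072 0.172 ]
mark scene [314.3 223.6] [0.4973 0.0858 0.132 ]
mark top [289.2 205.8] [0.4921 0.0818 0.132 ]
ring scene [303.6 220. ] [0.531  0.0965 0.132 ]
ring top [287.4 197.8] [0.5267 0.0898 0.132 ]Traceback (most recent call last):
  File "<stdin>", line 14, in <module>
  File "h.py", line 10, in atd
    e,d=ray(n,u,v);return e+d*dep
        ~~~^^^^^^^
  File "h.py", line 5, in ray
    c=get_calibration(n);K=c["mtx"];Rm=R.from_rotvec(c["orientation"]).as_matrix()
ValueError: time passes only in moves, steps and waits
```

```bash
python3 - <<'E'
s=open('h.py').read()
s=s.replace("def ray","_c={n:get_calibration(n) for n in ('scene','top')}\ndef ray").replace("c=get_calibration(n);","c=_c[n];")
open('h.py','w').write(s)
E
python3 - <<'E'
from h import *
for n,b in (("top",(255,165,320,240)),("scene",(250,180,340,265))):
    dd=np.load(f"pics/{n}0.npy")
    pts=np.array([atd(n,u,v,dd[v,u]) for v in range(b[1],b[3]) for u in range(b[0],b[2]) if dd[v,u]>0])
    tb=pts[(pts[:,2]<.03)];print(n,"table z",np.median(tb[:,2]), tb[:,2].std())
    t=pts[(pts[:,2]>.100)&(pts[:,2]<.118)];print(len(pts),len(t),"z",np.median(t[:,2]),t.min(0),t.max(0))
    r=cv2.minAreaRect((t[:,:2]*1000).astype(np.float32));print("rect",r)
    q=pts[(pts[:,2]>.155)&(pts[:,2]<.19)];hp=q[q[:,0]<.56];print("knob pts",np.round(hp*1000).astype(int).tolist())
    rg=pts[(pts[:,2]>.125)&(pts[:,2]<.137)&(pts[:,0]<.58)];print(len(rg),rg.min(0),rg.max(0), cv2.minEnclosingCircle((rg[:,:2]*1000).astype(np.float32)))
E
```

```text
top table z -0.0009493064052513711 0.007005370416036921
4854 976 z 0.10823125735627359 [0.47311303 0.02530799 0.10000495] [0.67848306 0.16376556 0.11793429]
rect ((577.0074462890625, 93.60773468017578), (205.59251403808594, 126.76801300048828), 4.649637699127197)
knob pts [[542, 107, 166], [541, 103, 168], [539, 100, 170], [541, 97, 168], [533, 106, 172], [538, 103, 167], [534, 99, 172], [540, 97, 164], [531, 92, 175], [535, 89, 170], [534, 86, 171], [533, 82, 172], [538, 79, 167], [529, 106, 171], [528, 102, 173], [526, 98, 176], [530, 96, 171], [532, 93, 168], [531, 89, 170], [528, 85, 174], [528, 82, 173], [527, 78, 175], [529, 75, 172], [530, 106, 166], [526, 102, 170], [530, 99, 166], [530, 96, 166], [533, 93, 161], [530, 89, 166], [528, 86, 167], [527, 82, 169], [525, 78, 172], [531, 76, 164], [530, 107, 160], [529, 103, 161], [531, 100, 158], [527, 96, 164], [526, 92, 165], [529, 89, 161], [527, 86, 164], [529, 83, 162], [526, 79, 165], [528, 76, 163], [529, 100, 156], [527, 93, 158], [527, 90, 158], [527, 86, 159], [525, 82, 160], [524, 79, 163], [526, 76, 159], [524, 76, 156
[... 1004 characters left out ...]
 167], [530, 94, 167], [530, 90, 164], [530, 86, 161], [528, 83, 159], [527, 81, 158], [544, 109, 165], [538, 111, 171], [537, 108, 169], [535, 106, 169], [533, 103, 169], [532, 100, 167], [530, 98, 167], [531, 93, 161], [530, 90, 160], [529, 87, 158], [525, 82, 156], [545, 109, 160], [537, 112, 169], [536, 109, 167], [532, 109, 170], [533, 104, 165], [530, 103, 167], [531, 97, 161], [532, 93, 156], [527, 89, 156], [536, 113, 166], [534, 111, 166], [533, 109, 165], [534, 103, 158], [538, 112, 159], [534, 112, 162], [535, 107, 157], [532, 106, 159], [533, 109, 155]]
273 [0.49642434 0.05579134 0.12525824] [0.57409909 0.13165932 0.13663151] ((535.26171875, 95.16641235351562), 39.48139953613281)
```

```bash
cat >> h.py <<'E'
def axes():
    s=state();M=R.from_rotvec(s["ee_rot"]).as_matrix();return s,M
E
python3 - <<'E'
from h import *
s,M=axes();print(s['time'],np.round(M,4),np.degrees(np.arctan2(*M[[1,0],1])))
A=np.array([.533,.093])
for n,(u0,v0,u1,v1,k) in dict(scene=(285,195,325,240,14),top=(270,178,305,215,16)).items():
    p=cv2.imread(f"pics/{n}0.png")
    im=cv2.resize(p[v0:v1,u0:u1],None,fx=k,fy=k,interpolation=cv2.INTER_CUBIC)
    P=lambda q:tuple(int(round(x)) for x in ((proj(n,q)[0]-u0+.5)*k,(proj(n,q)[1]-v0+.5)*k))
    a=np.radians(-98);c,sn=np.cos(a),np.sin(a)
    box=[[18,6],[18,-6],[-18,-6],[-18,6]]
    for z,col in ((.172,(0,255,0)),(.14,(255,0,255))):
        pts=[P([A[0]+(c*x-sn*y)/1e3,A[1]+(sn*x+c*y)/1e3,z]) for x,y in box]
        cv2.polylines(im,[np.array(pts)],True,col,1); cv2.circle(im,tuple((np.array(pts[0])+np.array(pts[1]))//2),4,col,-1)
    circ=[P([A[0]+.037*np.cos(t),A[1]+.037*np.sin(t),.132]) for t in np.linspace(0,6.28,60)]
    cv2.polylines(im,[np.array(circ)],True,(255,255,0),1)
    cv2.imwrite(f"pics/ov_{n}.png",im)
E
```

```text
0.1 [[ 9.530e-01  3.029e-01 -5.000e-04]
 [ 3.029e-01 -9.530e-01  1.600e-03]
 [-0.000e+00 -1.700e-03 -1.000e+00]] -72.36797275192181
```

View pics/ov_scene.png

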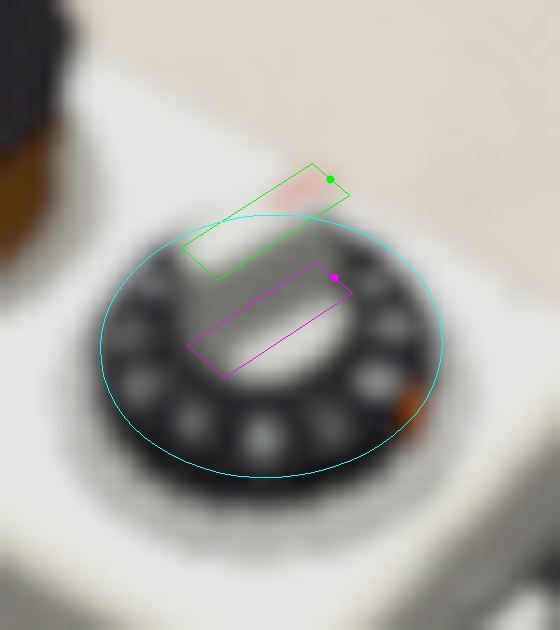

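View pics/ov_top.png

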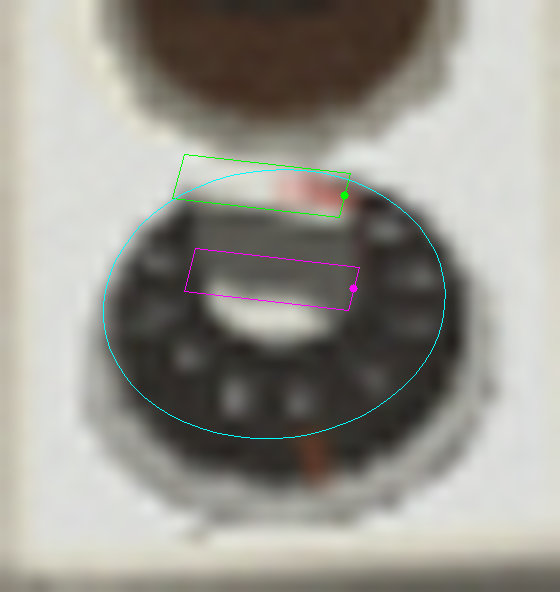

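The overlay's bar direction (pointer at about -98° world) fits both views. Scene gives the axis at (0.533,0.093), and top puts it about 3 mm nearer. I'll use (0.5315,0.092).

```bash
python3 - <<'E'
from h import *
s,M=axes();p=s['eef_pos']
for w in ([.28,-.56,.28],[.36,-.49,.30],[.44,-.38,.30],[.5,-.25,.3],[.52,-.05,.3],[.5315,.092,.3]):
    print(w,np.round(M.T@(np.array(w)-p)/.04,3))
E
```

```text
[0.28, -0.56, 0.28] [ 2.429 -0.776 -1.344]
[0.36, -0.49, 0.3] [ 4.865 -1.838 -1.842]
[0.44, -0.38, 0.3] [ 7.604 -3.853 -1.839]
[0.5, -0.25, 0.3] [10.018 -6.496 -1.835]
[0.52, -0.05, 0.3] [ 12.009 -11.11   -1.827]
[0.5315, 0.092, 0.3] [ 13.359 -14.406  -1.821]
```

Emit:
{"op": "carry_out", "data": {
  "moves": [
    [0.8,-0.25,-0.5,0,0,0,1],
    [1.6,-0.5,-0.9,0,0,0,1],
    [2.4,-0.8,-1.35,0,0,0,1],
    [3.2,-1.2,-1.8,0,0,-6,1],
    [4.0,-1.6,-1.85,0,0,-12,1],
    [4.9,-2.0,-1.85,0,0,-18,1],
    [5.6,-2.6,-1.85,0,0,-24,1],
    [6.3,-3.2,-1.85,0,0,-30,1],
    [7.0,-3.8,-1.85,0,0,-36,0.8],
    [7.7,-4.4,-1.85,0,0,-42,0.6],
    [8.4,-5.1,-1.85,0,0,-48,0.5],
    [9.1,-5.8,-1.85,0,0,-54,0.5]
  ]
}}

```text
time: 1.3
eef_pos: [0.4738, -0.2867, 0.3007]
ee_rot: [-2.543, -1.843, 0.001]
contact_force: [1.2, 0.2, 0.3]
gripper_width: 0.0427
```

```bash
python3 - <<'E'
from h import *
s,M=axes();p=s['eef_pos'];print(np.round(s['joint_pos'],3),"tool y yaw",np.degrees(np.arctan2(M[1,1],M[0,1])),M[:,2],s['ft_torque'])
for w in ([.5,-.2,.3],[.52,-.05,.3],[.5315,.092,.3]):
    print(w,np.round(M.T@(np.array(w)-p)/.04,3))
E
```

```text
[ 0.665  0.421 -0.252  1.685  0.117  1.051  0.06 ] tool y yaw -18.135463570171073 [-5.72652675e-04  2.01472989e-04 -9.99999816e-01] [-0.00731082 -0.04142154 -0.03662377]
[0.5, -0.2, 0.3] [ 2.262 -0.053  0.018]
[0.52, -0.05, 0.3] [ 5.982 -0.745  0.018]
[0.5315, 0.092, 0.3] [ 9.445 -1.577  0.019]
```

Emit:
{"op": "carry_out", "data": {
  "moves": [
    [1.1,-0.05,0,0,0,-2,0.5],
    [2.2,-0.1,0,0,0,-4,0.5],
    [3.3,-0.25,0,0,0,-6,0.5],
    [4.4,-0.45,0,0,0,-8,0.5],
    [5.5,-0.65,0,0,0,-10,0.5],
    [6.6,-0.9,0,0,0,-10,0.5],
    [7.6,-1.13,0,0,0,-10,0.5],
    [8.6,-1.37,0,0,0,-10,0.5],
    [9.2,-1.52,0,0,0,-10,0.5],
    [9.45,-1.58,0.5,0,0,-10,0.5],
    [9.45,-1.58,1.3,0,0,-10,0.5],
    [9.45,-1.58,1.8,0,0,-10,0.5]
  ]
}}

```text
time: 2.5
eef_pos: [0.5315, 0.0909, 0.227]
ee_rot: [-2.375, -2.054, 0.004]
contact_force: [0.2, -0.4, -1.0]
gripper_width: 0.0427
```

```bash
python3 - <<'E'
from h import *
s,M=axes();print(s['time'],np.round(s['joint_pos'],3),s['eef_pos'],"tool y yaw",np.degrees(np.arctan2(M[1,1],M[0,1])),s['ft_torque'],s['contact_force'])
for n,b in dict(scene=(265,150,345,250,7),top=(250,130,330,230,7)).items():
    p,d=read_camera(n);np.save(f"pics/{n}2.npy",d);cv2.imwrite(f"pics/{n}2.png",p);u0,v0,u1,v1,k=b
    crop(p,u0,v0,u1,v1,6,f"pics/{n}2c.png")
E
```

```text
2.5 [ 0.024  0.49  -0.36   1.818  0.217  0.875 -0.583] [0.53150466 0.09088222 0.22702216] tool y yaw -8.28698991791169 [-0.02666489 -0.00169537 -0.00866257] [ 0.19429751 -0.42120403 -0.99648141]
```

View pics/scene2c.png

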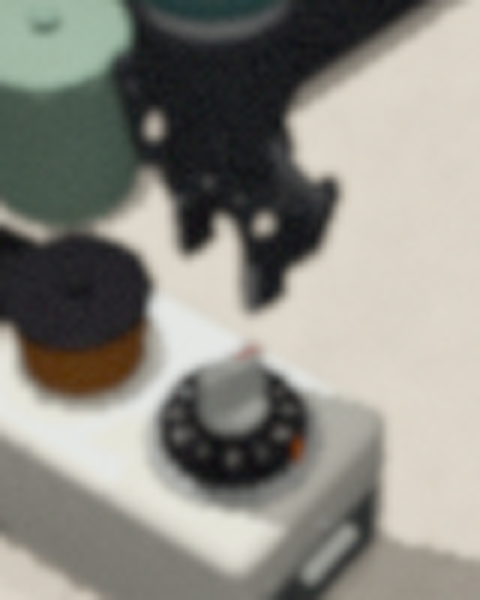

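View pics/top2c.png

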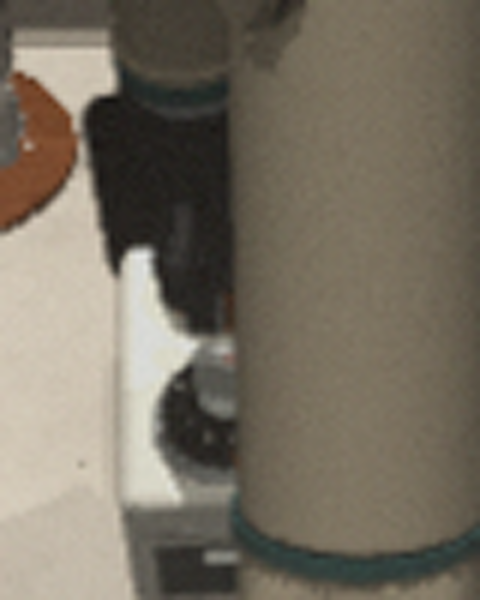

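```bash
python3 - <<'E'
from h import *
s,M=axes();p=s['eef_pos']
im=cv2.imread("pics/scene2.png");u0,v0,k=285,165,12
c=cv2.resize(im[165:235,285:330],None,fx=k,fy=k,interpolation=cv2.INTER_CUBIC)[:720]
def P(q):
    a=proj("scene",q);return (int((a[0]-u0+.5)*k),int((a[1]-v0+.5)*k))
for dz in (.017,.012):
  for sgn in (1,-1):
    pts=[P(p+M@np.array([x,sgn*y,dz])) for x,y in ((-.011,.0213),(.011,.0213),(.011,.034),(-.011,.034))]
    cv2.polylines(c,[np.array(pts)],True,(0,255,0) if dz>.015 else (0,255,255),1)
cv2.imwrite("pics/tips.png",c[:600])
E
```

```text
(no output)
```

View pics/tips.png

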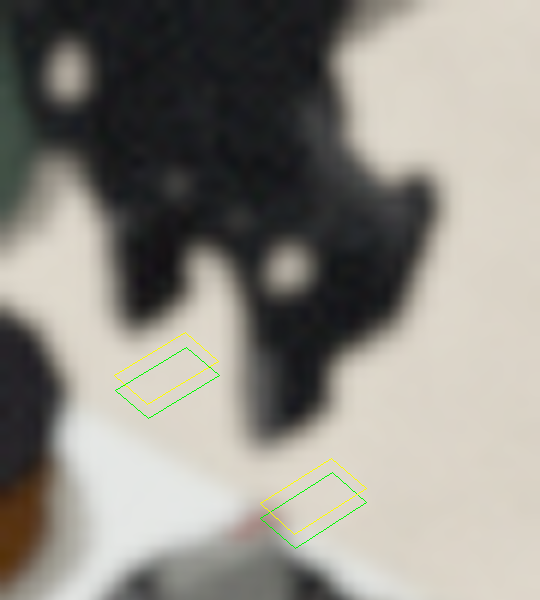

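```bash
python3 - <<'E'
from h import *
s,M=axes();p=s['eef_pos'];print(s['time'],p,s['joint_velocities'].round(3))
d=np.load("pics/scene2.npy")
for v in range(176,204):
  for u in range(293,316):
    z=d[v,u]
    if z>0:
      q=atd("scene",u,v,z)
      if q[2]>.19 and v%2==0 and u%2==0: print((u,v),np.round((M.T@(q-p))*1000).astype(int))
E
```

```text
2.6 [0.53033213 0.08996483 0.22617948] [ 0.009 -0.041 -0.012 -0.057 -0.012  0.038  0.011]
(294, 176) [ 18  17 -83]
(296, 176) [ 14  13 -83]
(298, 176) [  23   -9 -105]
(300, 176) [  21  -15 -107]
(302, 176) [  16  -16 -105]
(304, 176) [  14  -22 -108]
(306, 176) [  14  -31 -115]
(308, 176) [  13  -37 -118]
(312, 176) [   3  -41 -114]
(294, 178) [ 16  20 -73]
(296, 178) [  3  29 -58]
(298, 178) [ 16   2 -85]
(300, 178) [  24  -18 -104]
(304, 178) [  14  -22 -101]
(306, 178) [  15  -32 -109]
(308, 178) [  14  -38 -113]
(310, 178) [   8  -39 -110]
(312, 178) [   7  -46 -114]
(314, 178) [   2  -47 -111]
(294, 180) [ 15  22 -63]
(296, 180) [  6  26 -54]
(298, 180) [ -1  25 -51]
(300, 180) [ 22 -15 -94]
(302, 180) [ 19 -20 -95]
(304, 180) [ 15 -22 -94]
(306, 180) [ 13 -28 -98]
(308, 180) [  10  -33 -100]
(310, 180) [ -7 -20 -79]
(312, 180) [   8  -47 -108]
(314, 180) [   5  -51 -109]
(294, 182) [ 12  27 -49]
(296, 182) [  7  25 -48]
(298, 182) [  0  24 -44]
(300, 182) [ 21 -13 -85]
(302, 182) [ 21 -22 -91]
(304, 182) [ 12 -18 -82]
(306, 182) [  3 -15 -75]
(308, 182) [  0 -19 -75]
(310, 182
[... 1052 characters left out ...]
77]
(312, 190) [ 15 -54 -82]
(314, 190) [ 11 -58 -82]
(294, 192) [13 30 -8]
(296, 192) [  9  25 -10]
(306, 192) [ 16 -30 -56]
(308, 192) [ 10 -32 -54]
(310, 192) [ 17 -48 -71]
(312, 192) [ 17 -56 -77]
(314, 192) [  3 -47 -61]
(304, 194) [ 16 -21 -42]
(306, 194) [ 15 -28 -46]
(308, 194) [ 11 -32 -47]
(310, 194) [ 16 -47 -62]
(312, 194) [ 16 -55 -68]
(314, 194) [  6 -51 -58]
(306, 196) [ 13 -25 -36]
(308, 196) [ 11 -32 -39]
(310, 196) [ 16 -47 -55]
(312, 196) [ -2 -33 -31]
(306, 198) [ 14 -27 -30]
(308, 198) [ 10 -30 -30]
(310, 198) [  6 -33 -29]
(312, 198) [ -1 -33 -24]
(306, 200) [ 13 -24 -19]
(308, 200) [ 10 -29 -21]
(310, 200) [  4 -31 -18]
(306, 202) [ 15 -26 -13]
(308, 202) [ 10 -29 -12]
```

```bash
python3 - <<'E'
from h import *
s,M=axes();p=s['eef_pos'];print(s['time'],p,s['joint_velocities'].round(3))
im,d=read_camera("scene");cv2.imwrite("pics/scene3.png",im);np.save("pics/scene3.npy",d)
rows={}
for v in range(180,206):
  for u in range(290,318):
    z=d[v,u]
    if z>0:
      q=M.T@(atd("scene",u,v,z)-p)*1000
      if abs(q[0])<25 and abs(q[1])<50 and q[2]>-35 and q[2]<30: print((u,v),np.round(q).astype(int),im[v,u].tolist())
E
```

```text
2.6 [0.53033213 0.08996483 0.22617948] [ 0.009 -0.041 -0.012 -0.057 -0.012  0.038  0.011]
(293, 184) [ 10  36 -33] [168, 178, 184]
(300, 184) [ -6  24 -32] [27, 27, 26]
(293, 185) [  9  38 -28] [170, 180, 185]
(299, 185) [  0  21 -35] [25, 24, 22]
(300, 185) [ -5  23 -29] [36, 34, 36]
(296, 186) [  7  26 -32] [35, 34, 34]
(298, 186) [  3  23 -31] [27, 23, 24]
(299, 186) [ -1  23 -29] [28, 25, 25]
(300, 186) [ -4  22 -28] [47, 48, 51]
(301, 186) [ -8  23 -24] [84, 89, 94]
(294, 187) [ 14  27 -32] [130, 138, 143]
(295, 187) [ 13  23 -33] [75, 77, 80]
(296, 187) [  9  24 -31] [37, 36, 35]
(297, 187) [  7  22 -30] [23, 22, 22]
(298, 187) [  3  22 -28] [26, 22, 25]
(299, 187) [  1  21 -27] [20, 20, 22]
(300, 187) [ -4  23 -23] [51, 55, 56]
(301, 187) [ -8  23 -20] [109, 117, 122]
(294, 188) [ 13  28 -26] [144, 154, 158]
(295, 188) [ 14  22 -31] [85, 90, 94]
(296, 188) [  9  24 -26] [32, 33, 36]
(297, 188) [  6  23 -25] [23, 21, 22]
(298, 188) [  3  23 -24] [25, 24, 25]
(299, 188) [ -1  24 -20] [25, 24, 24]
(300, 188) [ -5  24 -18] [50, 51, 56]
(301, 188) [ -8  23 -16] [116, 125, 131]
(294
[... 2176 characters left out ...]
 [116, 123, 125]
(307, 200) [ 10 -25 -17] [87, 90, 89]
(308, 200) [  8 -27 -18] [63, 65, 64]
(309, 200) [  8 -32 -21] [56, 59, 60]
(310, 200) [  4 -31 -18] [76, 83, 85]
(311, 200) [  3 -34 -20] [109, 117, 124]
(312, 200) [ -2 -32 -15] [155, 167, 173]
(305, 201) [ 15 -22 -14] [171, 182, 188]
(306, 201) [ 14 -25 -16] [135, 144, 148]
(307, 201) [ 11 -26 -14] [109, 114, 117]
(308, 201) [ 10 -29 -16] [97, 103, 104]
(309, 201) [ 11 -35 -22] [109, 118, 122]
(310, 201) [  4 -31 -13] [137, 149, 155]
(306, 202) [ 15 -26 -13] [169, 180, 185]
(307, 202) [ 11 -27 -11] [151, 161, 166]
(308, 202) [  8 -27 -10] [149, 159, 164]
(309, 202) [  8 -31 -12] [163, 175, 182]
(307, 203) [ 13 -28 -10] [186, 197, 204]
```

Emit:
{"op": "carry_out", "data": {
  "moves": [
    [0,0,0,0,0,0,0.15],
    [0,0,0,0,0,0,0.15],
    [0,0,0,0,0,0,0.15],
    [0,0,0,0,0,0,0.15],
    [0,0,0,0,0,0,0.15]
  ]
}}

```text
time: 3.15
eef_pos: [0.5328, 0.0906, 0.2294]
ee_rot: [2.377, 2.053, 0.001]
contact_force: [-0.0, 0.3, -0.8]
gripper_width: 0.013
```

```bash
python3 - <<'E'
from h import *
s,M=axes();p=s['eef_pos'];print(s['time'],p,s['gripper_width'])
im,d=read_camera("scene");cv2.imwrite("pics/scene4.png",im);np.save("pics/scene4.npy",d)
crop(im,275,165,335,235,8,"pics/scene4c.png")
for v in range(186,216):
  for u in range(290,318):
    z=d[v,u]
    if z>0:
      q=M.T@(atd("scene",u,v,z)-p)*1000
      if abs(q[0])<25 and abs(q[1])<50 and q[2]>-22 and q[2]<40: print((u,v),np.round(q).astype(int),im[v,u,0])
E
```

```text
3.15 [0.53283368 0.09055211 0.22943482] 0.013019047250312497
(296, 190) [  8  22 -15] 167
(296, 191) [ 10  20 -13] 173
(299, 191) [  8   9 -21] 31
(300, 191) [  6   7 -21] 34
(297, 192) [ 15   9 -21] 132
(298, 192) [ 12   8 -20] 72
(299, 192) [ 10   6 -21] 30
(300, 192) [  4   9 -14] 36
(297, 193) [ 14  11 -15] 143
(298, 193) [ 13   7 -17] 85
(299, 193) [  8   9 -13] 42
(300, 193) [  6   8 -12] 45
(297, 194) [ 14  10 -12] 161
(298, 194) [ 13   8 -13] 115
(299, 194) [ 7 10 -7] 86
(300, 194) [ 6  8 -8] 89
(298, 195) [12  9 -8] 160
(299, 195) [ 8  9 -5] 149
(301, 195) [ 14  -8 -22] 126
(307, 195) [  0 -16 -19] 60
(308, 195) [ -2 -19 -20] 117
(301, 196) [ 14  -7 -17] 152
(302, 196) [ 13 -10 -19] 103
(303, 196) [ 10 -12 -18] 73
(304, 196) [ 10 -16 -22] 55
(306, 196) [  3 -16 -16] 61
(307, 196) [  0 -17 -15] 106
(308, 196) [ -2 -18 -15] 152
(301, 197) [ 14  -7 -13] 165
(302, 197) [ 14 -12 -17] 120
(303, 197) [  9 -10 -12] 87
(304, 197) [  9 -14 -15] 69
(305, 197) [  8 -17 -17] 76
(306, 197) [  5 -18 -15] 111
(307, 197) [  0 -16 -11] 155
(301, 198) [13 -6 -8] 182
(302, 198) [ 13 -11 -12] 152
(303, 198) [ 10 -11 -10] 124
(304, 198) [ 10 -16 -14] 120
(305, 198) [  9 -19 -16] 141
(302, 199) [ 15 -12 -10] 183
(303, 199) [ 11 -12  -7] 167
```

View pics/scene4c.png

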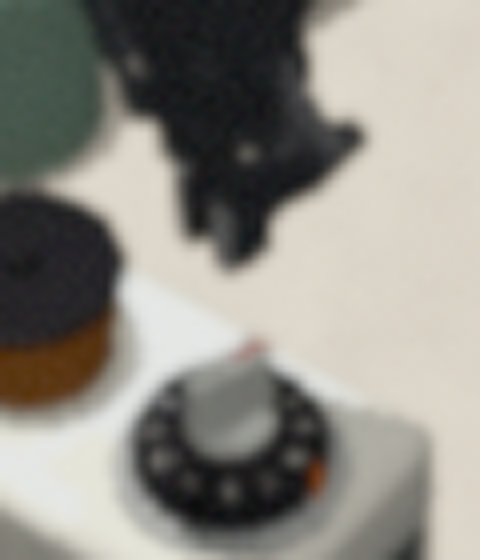

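```bash
python3 - <<'E'
from h import *
s,M=axes();p=s['eef_pos']
im,d=read_camera("top");cv2.imwrite("pics/top4.png",im);np.save("pics/top4.npy",d)
u0,v0,k=262,150,10
c=cv2.resize(im[v0:v0+60,u0:u0+45],None,fx=k,fy=k,interpolation=cv2.INTER_CUBIC)
P=lambda q:tuple(int((a-o+.5)*k) for a,o in zip(proj("top",q),(u0,v0)))
for dz,col in ((.017,(0,255,0)),(-.01,(0,255,255))):
  for sgn in (1,-1):
    pts=[P(p+M@np.array([x,sgn*y,dz])) for x,y in ((-.011,.0065),(.011,.0065),(.011,.02),(-.011,.02))]
    cv2.polylines(c,[np.array(pts)],True,col,1)
cv2.imwrite("pics/top4c.png",c)
# start picture
a=cv2.imread("pics/top0.png");crop(a,490,200,590,280,7,"pics/top0g.png")
a=cv2.imread("pics/scene0.png");crop(a,490,40,590,140,6,"pics/scene0g.png")
E
```

```text
(no output)
```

View pics/top4c.png

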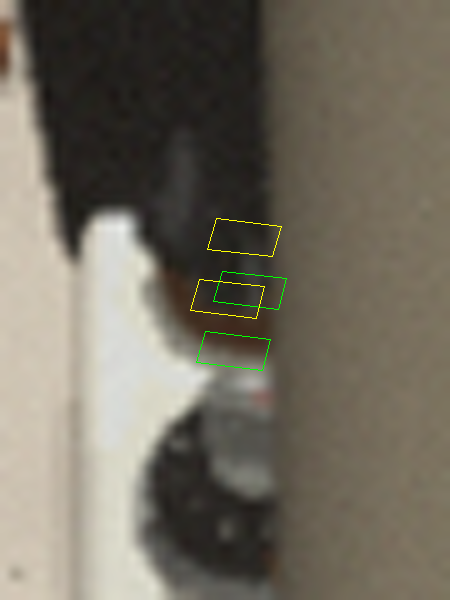

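View pics/top0g.png

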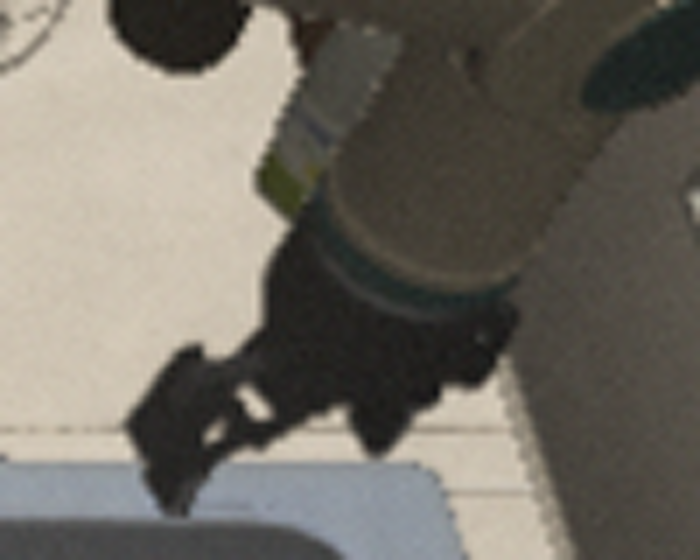

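```bash
python3 - <<'E'
from h import *
M=R.from_rotvec([-3.1026e+00,-4.8140e-01,5.0e-4]).as_matrix();p=np.array([.1968,-.6188,.2261])
for n in("top","scene"):
  print(n)
  for dz in (.017,.004,-.01,-.02):
    print(dz,[np.round(proj(n,p+M@np.array([0,y,dz])),1) for y in (.043,.05,-.043,-.05)])
d=np.load("pics/top0.npy")
for v in range(256,276,2):
  for u in range(508,550,2):
    if d[v,u]>0:
      q=M.T@(atd("top",u,v,d[v,u])-p)*1000
      if q[2]<60: print((u,v),np.round(q).astype(int))
E
```

```text
top
0.017 [array([536.8, 268.8]), array([539. , 268.2]), array([510.3, 276.5]), array([508.1, 277.1])]
0.004 [array([538.3, 266.5]), array([540.5, 265.9]), array([511.7, 274.2]), array([509.5, 274.9])]
-0.01 [array([540. , 264.1]), array([542.2, 263.4]), array([513.1, 271.8]), array([510.9, 272.4])]
-0.02 [array([541.2, 262.3]), array([543.4, 261.6]), array([514.2, 270. ]), array([511.9, 270.7])]
scene
0.017 [array([513.3, 127.4]), array([513.4, 126.3]), array([511.8, 141.2]), array([511.6, 142.4])]
0.004 [array([514.8, 124.3]), array([514.9, 123.3]), array([513.3, 138.2]), array([513.1, 139.4])]
-0.01 [array([516.3, 121. ]), array([516.5, 119.9]), array([514.9, 134.8]), array([514.8, 136. ])]
-0.02 [array([517.5, 118.6]), array([517.6, 117.5]), array([516.1, 132.4]), array([516. , 133.5])]
(510, 256) [ 14 -70 -87]
(512, 256) [  8 -70 -95]
(514, 256) [   4  -68 -101]
(516, 256) [  -2  -69 -111]
(518, 256) [  -6  -67 -117]
(520, 256) [ -10  -65 -122]
(522, 256) [ -11  -59 -120]
(526, 256) [  -6  -38 -102]
(528, 256) [  -9  -36 -107]
(530, 256) [ -10  -30 -106]
(532, 256) [ -10  -23 -1
[... 1451 characters left out ...]

(546, 262) [-12  43 -40]
(510, 264) [ -1 -72 -69]
(512, 264) [ -4 -70 -74]
(514, 264) [-12 -74 -89]
(516, 264) [-10 -63 -80]
(518, 264) [ -7 -52 -69]
(520, 264) [ -9 -48 -71]
(522, 264) [-12 -44 -74]
(526, 264) [-16 -34 -75]
(542, 264) [ -6  42 -20]
(544, 264) [ -9  44 -25]
(510, 266) [ -7 -76 -70]
(512, 266) [ -9 -73 -73]
(514, 266) [-10 -66 -71]
(516, 266) [ -8 -56 -62]
(518, 266) [-12 -55 -69]
(520, 266) [-12 -47 -65]
(510, 268) [  5 -57 -30]
(512, 268) [-10 -69 -62]
(514, 268) [ -4 -54 -44]
(516, 268) [ -5 -47 -42]
(518, 268) [-12 -49 -54]
(512, 270) [ -2 -54 -30]
(514, 270) [ -7 -54 -38]
(516, 270) [-11 -51 -43]
(512, 272) [ -7 -56 -28]
(514, 272) [ -8 -50 -27]
(516, 272) [-10 -45 -26]
```

View pics/scene0g.png

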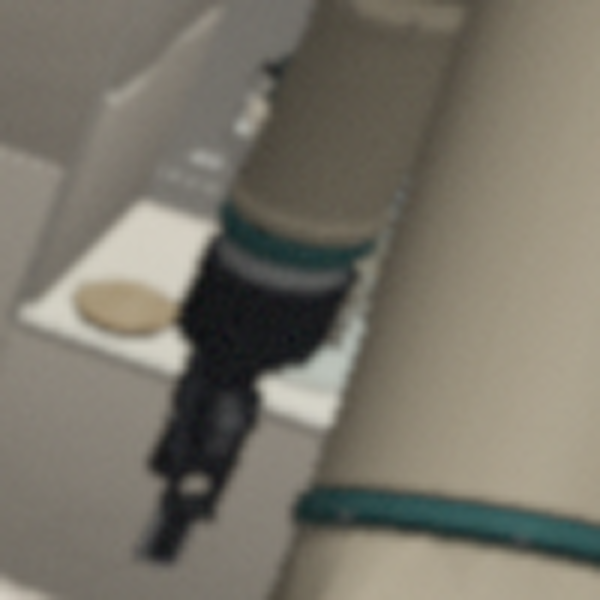

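Both cameras put the fingertips about 25 mm higher than the stated tool geometry: tool z is about -9 mm with the gripper nearly shut, where the text says +17. I'll go down in stages and let the pictures and the force decide.

Emit:
{"op": "carry_out", "data": {
  "moves": [
    [0,0,0,0,0,0,0.4],
    [0,0,0,0,0,0,0.4],
    [0,0,0,0,0,0,0.4],
    [0,-0.03,0.4,0,0,0,0.4],
    [0,-0.03,0.8,0,0,0,0.4],
    [0,-0.03,1.2,0,0,0,0.4],
    [0,-0.03,1.5,0,0,0,0.4],
    [0,-0.03,1.5,0,0,0,0.4],
    [0,-0.03,1.5,0,0,0,0.4]
  ]
}}

```text
time: 4.15
eef_pos: [0.5317, 0.0909, 0.1692]
ee_rot: [-2.377, -2.054, -0.0]
contact_force: [-0.2, -0.3, 0.0]
gripper_width: 0.0339
```

```bash
cat > look.py <<'E'
from h import *
import sys
t=sys.argv[1];s,M=axes();p=s['eef_pos']
print(s['time'],np.round(p,4),"w",round(float(s['gripper_width']),4),"tool y yaw",round(np.degrees(np.arctan2(M[1,1],M[0,1])),2),"tilt",np.round(M[:2,2],4),"F",np.round(s['contact_force'],2),"T",np.round(s['ft_torque'],4),"j7",round(s['joint_pos'][6],3))
im,d=read_camera("scene");cv2.imwrite(f"pics/s{t}.png",im);np.save(f"pics/s{t}.npy",d)
crop(im,280,185,330,240,10,f"pics/s{t}c.png")
E
python3 look.py 5
```

```text
4.15 [0.5317 0.0909 0.1692] w 0.0339 tool y yaw -8.36 tilt [0.0001 0.0001] F [-0.19 -0.26  0.02] T [ 0.0213 -0.0353  0.0456] j7 -0.624
```

View pics/s5c.png

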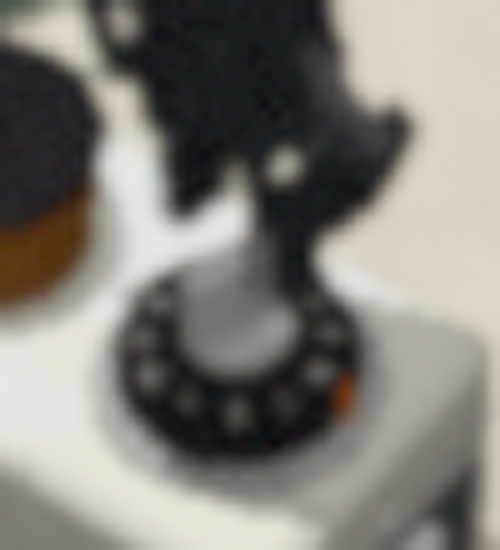

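```bash
python3 - <<'E'
from h import *
s,M=axes();p=s['eef_pos'];d=np.load("pics/s5.npy");im=cv2.imread("pics/s5.png")
for v in range(201,218):
  o=[]
  for u in range(294,316):
    z=d[v,u]
    if z>0:
      q=M.T@(atd("scene",u,v,z)-p)*1000
      if abs(q[0])<25 and 5<abs(q[1])<45 and q[2]>-22 and q[2]<25 and im[v,u,0]<130: o.append((u,*np.round(q).astype(int).tolist()))
  print(v,o)
u0,v0,k=280,185,10
c=cv2.imread("pics/s5c.png")
P=lambda q:tuple(int((a-o+.5)*k) for a,o in zip(proj("scene",q),(u0,v0)))
for dz,col in ((.013,(0,255,0)),(-.013,(0,255,255))):
  for sgn in (1,-1):
    pts=[P(p+M@np.array([x,sgn*y,dz])) for x,y in ((-.011,.017),(.011,.017),(.011,.03),(-.011,.03))]
    cv2.polylines(c,[np.array(pts)],True,col,1)
cv2.imwrite("pics/s5o.png",c)
E
```

```text
201 []
202 [(301, -4, 18, -20), (302, -8, 19, -17)]
203 [(299, 3, 19, -19), (300, 0, 18, -19), (301, -4, 19, -15), (302, -9, 20, -11)]
204 [(297, 11, 19, -21), (298, 7, 19, -19), (299, 4, 19, -16), (300, 0, 19, -13), (301, -2, 17, -13)]
205 [(297, 12, 18, -18), (298, 7, 20, -13), (299, 3, 19, -11), (300, 1, 18, -10)]
206 [(297, 11, 19, -12), (298, 8, 18, -11)]
207 []
208 []
209 []
210 []
211 [(304, 13, -16, -22)]
212 [(297, 19, 10, 0), (298, 18, 6, -2), (304, 13, -16, -17), (306, 9, -21, -19), (310, -1, -26, -16), (311, -4, -27, -15)]
213 [(297, 20, 9, 3), (304, 14, -17, -15), (305, 13, -20, -17), (306, 13, -25, -21), (307, 10, -26, -20), (308, 9, -29, -22), (309, 4, -28, -17), (310, 2, -30, -17)]
214 [(297, 20, 9, 8), (304, 15, -18, -12), (305, 14, -21, -14), (306, 10, -21, -11), (307, 10, -26, -15), (308, 8, -28, -16), (309, 4, -27, -12)]
215 [(305, 14, -22, -10), (306, 11, -22, -8), (307, 8, -23, -6)]
216 []
217 []
```

View pics/s5o.png

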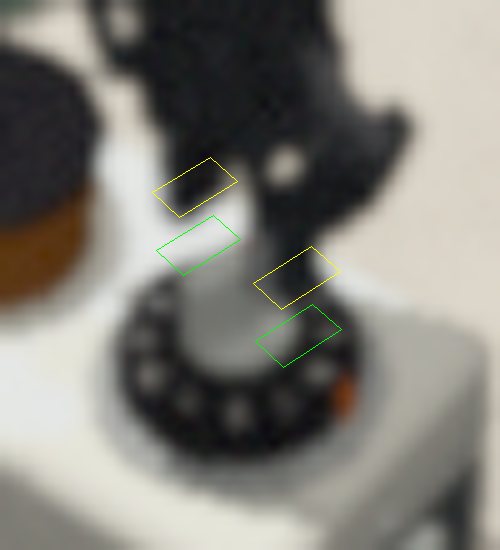

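Emit:
{"op": "carry_out", "data": {
  "moves": [
    [0,0,0.15,0,0,0,0.4],
    [0,0,0.3,0,0,0,0.4],
    [0,0,0.35,0,0,0,0.4],
    [0,0,0.35,0,0,0,0.4]
  ]
}}

```text
time: 4.6
eef_pos: [0.5312, 0.0907, 0.1546]
ee_rot: [-2.377, -2.053, 0.001]
contact_force: [0.1, -0.0, -0.4]
gripper_width: 0.0341
```

```bash
python3 look.py 6
```

```text
4.6 [0.5312 0.0907 0.1546] w 0.0341 tool y yaw -8.36 tilt [-0.0008 -0.0002] F [ 0.09 -0.01 -0.38] T [0.0209 0.0148 0.0331] j7 -0.634
```

View pics/s6c.png

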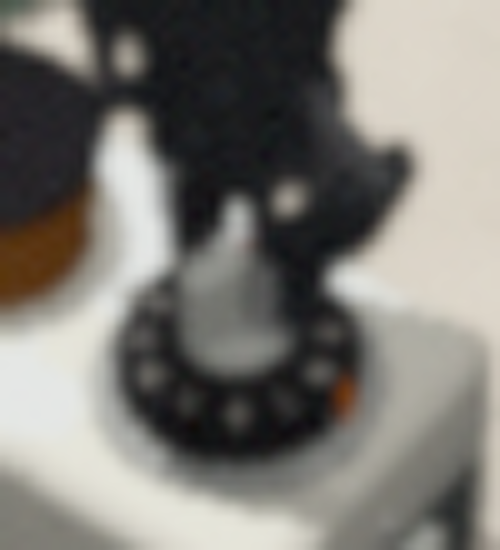

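Emit:
{"op": "carry_out", "data": {
  "moves": [
    [0,0,0.08,0,0,0,0.4],
    [0,0,0.16,0,0,0,0.4],
    [0,0,0.16,0,0,0,0.4]
  ]
}}

```text
time: 4.95
eef_pos: [0.5312, 0.0906, 0.1482]
ee_rot: [-2.377, -2.053, 0.001]
contact_force: [0.1, 0.2, -0.1]
gripper_width: 0.0345
```

```bash
python3 look.py 7
```

```text
4.95 [0.5312 0.0906 0.1482] w 0.0345 tool y yaw -8.36 tilt [-0.0008 -0.0002] F [ 0.08  0.18 -0.08] T [0.034  0.035  0.0854] j7 -0.638
```

View pics/s7c.png

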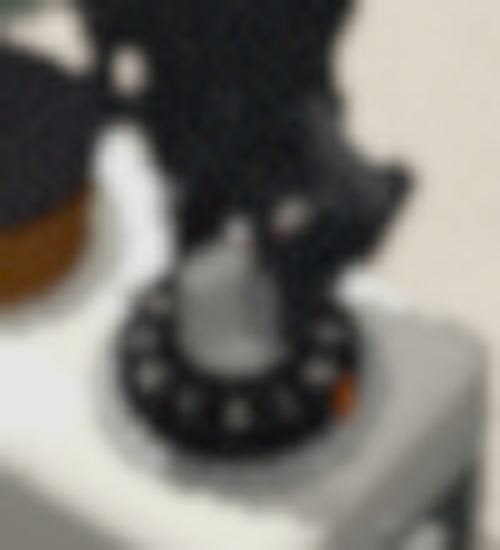

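Emit:
{"op": "carry_out", "data": {
  "moves": [
    [0,0,0.08,0,0,0,0.4],
    [0,0,0.15,0,0,0,0.4],
    [0,0,0.15,0,0,0,0.25],
    [0,0,0.15,0,0,0,0.18],
    [0,0,0.15,0,0,0,0.1],
    [0,0,0.15,0,0,0,0.1],
    [0,0,0.15,0,0,0,0.1]
  ],
  "newtons": 20
}}

```text
time: 5.7
eef_pos: [0.5339, 0.0908, 0.1431]
ee_rot: [2.376, 2.051, 0.006]
contact_force: [5.3, -0.8, -2.9]
gripper_width: 0.012
```

```bash
cat > feel.py <<'E'
from h import *
import sys
n=int(sys.argv[1]);L=[]
for i in range(n):
    s,M=axes();L.append(s)
    im,d=read_camera("scene")
g=lambda k:np.array([s[k] for s in L])
print("t",L[-1]['time'],"pos",g('eef_pos').mean(0).round(5),"w",g('gripper_width').mean().round(4))
yw=[np.degrees(np.arctan2(*R.from_rotvec(s['ee_rot']).as_matrix()[[1,0],1])) for s in L]
print("yaw",np.mean(yw).round(3),np.std(yw).round(3),"j",g('joint_pos').mean(0).round(4))
print("F",g('contact_force').mean(0).round(2),g('contact_force').std(0).round(2))
print("T",g('ft_torque').mean(0).round(4),g('ft_torque').std(0).round(4))
print("eff",g('effort').mean(0).round(4),g('effort').std(0).round(4))
if len(sys.argv)>2: 
    cv2.imwrite(f"pics/s{sys.argv[2]}.png",im);crop(im,280,185,330,240,10,f"pics/s{sys.argv[2]}c.png")
E
python3 feel.py 6 8
```

```text
t 5.95 pos [0.53388 0.09074 0.14304] w 0.0115
yaw -8.397 0.001 j [-0.0117  0.6012 -0.3137  1.9034  0.2836  0.6753 -0.6425]
F [ 5.44 -0.33 -3.15] [0.39 0.35 0.22]
T [-0.0454 -1.1403 -0.0337] [0.0248 0.0101 0.0363]
eff [-7.00200e-01 -4.95428e+01 -4.01080e+00 -1.15269e+01 -5.63300e-01
  1.47480e+00  2.95000e-02] [0.0015 0.0011 0.0004 0.0005 0.0002 0.0001 0.    ]
```

View pics/s8c.png

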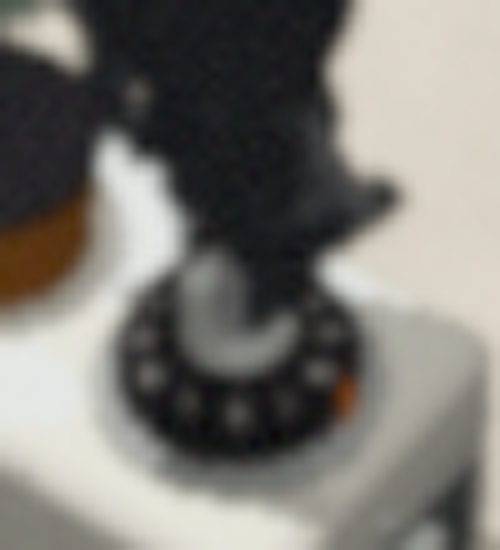

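Emit:
{"op": "carry_out", "data": {
  "moves": [
    [0,0.04,0,0,0,0,0.1],
    [0,0.07,0,0,0,0,0.1],
    [0,0.07,0,0,0,0,0.1]
  ],
  "newtons": 40
}}

```text
time: 6.3
eef_pos: [0.5342, 0.0907, 0.143]
ee_rot: [-2.377, -2.054, -0.0]
contact_force: [0.7, 0.3, 3.8]
gripper_width: 0.0109
```

```bash
python3 feel.py 4
```

```text
t 6.45 pos [0.53423 0.09066 0.14295] w 0.011
yaw -8.355 0.001 j [-0.0106  0.6037 -0.315   1.8983  0.2822  0.6824 -0.6398]
F [0.79 0.76 3.83] [0.34 0.39 0.52]
T [ 0.1884 -0.0399 -0.0409] [0.0197 0.0397 0.012 ]
eff [ 3.02900e-01 -4.67964e+01 -2.66270e+00 -1.27656e+01  1.40500e-01
  2.43900e-01  3.27000e-02] [0.0578 0.156  0.0822 0.0633 0.036  0.0198 0.0031]
```

Emit:
{"op": "carry_out", "data": {
  "moves": [
    [0,0,-0.02,0,0,2,0.1],
    [0,0,-0.04,0,0,5,0.1],
    [0,0,-0.04,0,0,8,0.1],
    [0,0,-0.04,0,0,11,0.1],
    [0,0,-0.04,0,0,14,0.1],
    [0,0,-0.04,0,0,17,0.1],
    [0,0,-0.04,0,0,20,0.1],
    [0,0,-0.04,0,0,20,0.1],
    [0,0,-0.04,0,0,20,0.1]
  ]
}}

```text
time: 7.4
eef_pos: [0.5341, 0.0907, 0.1433]
ee_rot: [-2.697, -1.611, 0.0]
contact_force: [4.2, 3.0, -10.9]
gripper_width: 0.011
```

```bash
python3 feel.py 4 9
```

```text
t 7.55 pos [0.53411 0.09067 0.14333] w 0.0111
yaw -28.318 0.009 j [-0.0758  0.5941 -0.2157  1.8996  0.1936  0.6683 -0.9025]
F [  4.79   2.78 -12.72] [0.5  0.26 1.22]
T [ 0.7107 -1.0293  0.0146] [0.0295 0.0458 0.0162]
eff [ 9.91300e-01 -5.49339e+01 -1.24440e+00 -1.38032e+01  1.96600e-01
  1.84200e+00 -2.83000e-02] [0.0928 0.4879 0.0247 0.0845 0.0236 0.0939 0.013 ]
```

View pics/s9c.png

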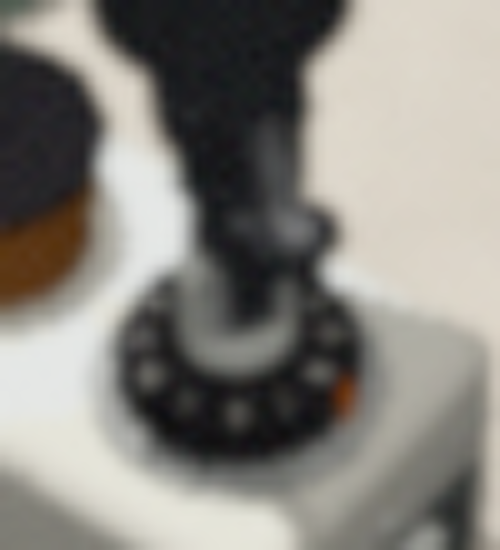

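Emit:
{"op": "carry_out", "data": {
  "moves": [
    [0.01,0.01,0.015,0,0,2,0.1],
    [0.03,0.03,0.03,0,0,4,0.1],
    [0.03,0.03,0.03,0,0,6,0.1],
    [0.03,0.03,0.03,0,0,6,0.1]
  ]
}}

```text
time: 8.0
eef_pos: [0.5345, 0.0908, 0.1431]
ee_rot: [-2.779, -1.464, 0.004]
contact_force: [-2.2, 1.5, -1.2]
gripper_width: 0.011
```

```bash
python3 feel.py 4
```

```text
t 8.15 pos [0.53456 0.09076 0.14305] w 0.011
yaw -34.368 0.03 j [-0.0969  0.5938 -0.1847  1.8974  0.1668  0.6676 -0.9822]
F [-3.27  1.62 -0.56] [0.78 0.23 0.42]
T [0.5549 0.8545 0.0056] [0.0406 0.1459 0.0318]
eff [  1.3429 -50.1873  -0.0876 -16.1194   0.7196  -0.8475  -0.0924] [0.0297 0.1796 0.0312 0.2037 0.0587 0.1835 0.0707]
```

```bash
cat >> feel.py <<'E'
print("e7",g('effort')[:,6].round(4),"j7",g('joint_pos')[:,6].round(5))
ea=g('effort');Jx=None
E
python3 feel.py 6
```

```text
t 8.45 pos [0.53466 0.09075 0.14301] w 0.0111
yaw -34.353 0.004 j [-0.0965  0.594  -0.1851  1.8972  0.1669  0.6675 -0.9819]
F [-5.02  2.22  0.97] [0.4  0.42 0.66]
T [0.5897 1.2668 0.0215] [0.0219 0.05   0.024 ]
eff [ 1.51950e+00 -4.95584e+01  8.75000e-02 -1.67733e+01  8.90400e-01
 -1.42980e+00 -2.24000e-02] [0.0396 0.1118 0.0339 0.088  0.0233 0.0832 0.0008]
e7 [-0.0232 -0.0221 -0.0209 -0.0224 -0.0229 -0.023 ] j7 [-0.98183 -0.98193 -0.98189 -0.98191 -0.98193 -0.9819 ]
```

Emit:
{"op": "carry_out", "data": {
  "moves": [
    [0,-0.02,0,0,0,2,0.1],
    [0,-0.02,0,0,0,3.5,0.1],
    [0,-0.02,0,0,0,5,0.1],
    [0,-0.02,0,0,0,5,0.1]
  ]
}}

```text
time: 8.9
eef_pos: [0.5347, 0.0909, 0.143]
ee_rot: [2.84, 1.342, -0.002]
contact_force: [-5.5, 0.2, 1.6]
gripper_width: 0.0113
```

```bash
python3 feel.py 4
```

```text
t 9.05 pos [0.53467 0.09088 0.14301] w 0.0114
yaw -39.395 0.017 j [-0.1145  0.5921 -0.159   1.8987  0.1448  0.663  -1.0488]
F [-5.03  0.51  1.71] [0.45 0.43 0.38]
T [0.1778 1.3089 0.0315] [0.0093 0.0319 0.0153]
eff [  0.717  -49.2499  -0.3571 -17.0111   0.5521  -1.7641  -0.0722] [0.0115 0.0177 0.0315 0.0009 0.016  0.0006 0.057 ]
e7 [-0.1678 -0.0633 -0.0321 -0.0256] j7 [-1.04919 -1.04874 -1.04865 -1.04866]
```

Emit:
{"op": "carry_out", "data": {
  "moves": [
    [-0.02,-0.02,0,0,0,1.5,0.1],
    [-0.02,-0.02,0,0,0,3,0.1],
    [-0.02,-0.02,0,0,0,4,0.1],
    [-0.02,-0.02,0,0,0,5,0.1],
    [-0.02,-0.02,0,0,0,5,0.1]
  ]
}}

```text
time: 9.6
eef_pos: [0.5345, 0.0909, 0.1431]
ee_rot: [2.896, 1.217, 0.001]
contact_force: [-2.3, -0.5, -0.9]
gripper_width: 0.0111
```

```bash
python3 feel.py 4
```

```text
t 9.75 pos [0.53452 0.09093 0.14306] w 0.0113
yaw -44.382 0.016 j [-0.1312  0.5899 -0.1338  1.9014  0.1225  0.6574 -1.1144]
F [-2.18 -0.94 -1.21] [0.65 0.61 0.36]
T [-0.048   0.5223  0.0398] [0.0287 0.0251 0.0201]
eff [ -0.0973 -50.0326  -0.9747 -15.641    0.0689  -0.7652  -0.0609] [0.0678 0.0145 0.0853 0.06   0.0219 0.0395 0.0354]
e7 [-0.1188 -0.0602 -0.0361 -0.0284] j7 [-1.11474 -1.11431 -1.11422 -1.1142 ]
```

Emit:
{"op": "carry_out", "data": {
  "moves": [
    [0,-0.01,0,0,0,1.5,0.1],
    [0,-0.01,0,0,0,3,0.1],
    [0,-0.01,0,0,0,4,0.1],
    [0,-0.01,0,0,0,5,0.1],
    [0,-0.01,0,0,0,5,0.1]
  ]
}}

```text
time: 10.3
eef_pos: [0.5344, 0.0911, 0.1431]
ee_rot: [2.946, 1.09, 0.001]
contact_force: [-0.0, -3.0, -2.8]
gripper_width: 0.0115
```

```bash
python3 feel.py 4
```

```text
t 10.45 pos [0.53439 0.0911  0.1431 ] w 0.0111
yaw -49.38 0.015 j [-0.1486  0.5887 -0.1085  1.9024  0.0999  0.6547 -1.1801]
F [ 1.15 -2.96 -2.87] [0.68 0.39 0.44]
T [-0.5965 -0.2082  0.0968] [0.0432 0.0681 0.0189]
eff [-1.49910e+00 -5.03970e+01 -2.18320e+00 -1.44105e+01 -7.06400e-01
  2.67000e-02 -1.43200e-01] [0.0987 0.0057 0.1176 0.0859 0.0355 0.0517 0.0355]
e7 [-0.2012 -0.1423 -0.1183 -0.1108] j7 [-1.1804  -1.18003 -1.17992 -1.17993]
```

Emit:
{"op": "carry_out", "data": {
  "moves": [
    [0,0.01,0,0,0,0.5,0.1],
    [0,0.01,0,0,0,1,0.1],
    [0,0.01,0,0,0,1.5,0.1],
    [0,0.01,0,0,0,1.5,0.1],
    [0,0.01,0,0,0,1.5,0.1]
  ]
}}

```text
time: 11.0
eef_pos: [0.5344, 0.0911, 0.1431]
ee_rot: [2.96, 1.052, 0.001]
contact_force: [1.7, -3.1, -3.0]
gripper_width: 0.0114
```

```bash
python3 feel.py 6
```

```text
t 11.25 pos [0.53435 0.09109 0.14309] w 0.0112
yaw -50.866 0.003 j [-0.153   0.5886 -0.1015  1.9022  0.0927  0.6547 -1.1988]
F [ 2.09 -3.08 -3.11] [0.39 0.44 0.47]
T [-0.6901 -0.4617  0.1557] [0.0203 0.03   0.0215]
eff [ -1.6504 -50.1634  -2.3181 -13.7803  -0.8462   0.3643  -0.1457] [0.0239 0.0292 0.0308 0.0715 0.0137 0.036  0.0018]
e7 [-0.1496 -0.1458 -0.1448 -0.1446 -0.1446 -0.1446] j7 [-1.19883 -1.19886 -1.19885 -1.19881 -1.19885 -1.19888]
```

Emit:
{"op": "carry_out", "data": {
  "moves": [
    [0,0.01,0,0,0,0.5,0.1],
    [0,0.01,0,0,0,1,0.1],
    [0,0.01,0,0,0,1.5,0.1],
    [0,0.01,0,0,0,2,0.1],
    [0,0.01,0,0,0,2.5,0.1],
    [0,0.01,0,0,0,2.5,0.1]
  ]
}}

```text
time: 11.9
eef_pos: [0.5344, 0.091, 0.1431]
ee_rot: [-2.982, -0.987, -0.0]
contact_force: [2.4, -2.3, -2.1]
gripper_width: 0.0112
```

```bash
python3 feel.py 7 10
```

```text
t 12.2 pos [0.53438 0.09103 0.14307] w 0.0111
yaw -53.357 0.007 j [-0.1608  0.5885 -0.0892  1.9021  0.0811  0.6542 -1.2307]
F [ 1.85 -1.94 -1.7 ] [0.43 0.54 0.32]
T [-0.3166 -0.3848  0.2147] [0.0366 0.0193 0.0257]
eff [ -0.8554 -49.6476  -1.3225 -13.541   -0.584    0.429   -0.2144] [0.0739 0.0433 0.0698 0.0265 0.0344 0.0092 0.0159]
e7 [-0.2507 -0.2215 -0.2095 -0.2057 -0.2046 -0.2044 -0.2043] j7 [-1.23093 -1.23073 -1.23068 -1.23071 -1.23072 -1.2307  -1.23071]
```

View pics/s10c.png

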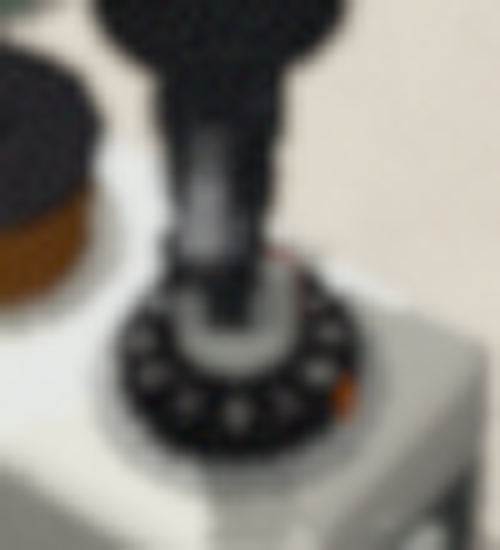

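Emit:
{"op": "carry_out", "data": {
  "moves": [
    [0,0,0,0,0,-2,0.1],
    [0,0,0,0,0,-5,0.1],
    [0,0,0,0,0,-9,0.1],
    [0,0,0,0,0,-13,0.1],
    [0,0,0,0,0,-17,0.1],
    [0,0,0,0,0,-21,0.1],
    [0,0,0,0,0,-25,0.1],
    [0,0,0,0,0,-29,0.1],
    [0,0,0,0,0,-32,0.1],
    [0,0,0,0,0,-34,0.1],
    [0,0,0,0,0,-34,0.1]
  ]
}}

```text
time: 13.35
eef_pos: [0.5342, 0.0909, 0.143]
ee_rot: [-2.563, -1.816, 0.0]
contact_force: [2.1, -0.9, -1.7]
gripper_width: 0.0112
```

```bash
python3 feel.py 5
```

```text
t 13.55 pos [0.53423 0.09084 0.14305] w 0.0112
yaw -19.389 0.02 j [-0.0469  0.5982 -0.2604  1.8988  0.2342  0.674  -0.7863]
F [ 1.4  -1.11 -1.  ] [0.6  0.32 0.48]
T [-0.1805 -0.2372 -0.0382] [0.0296 0.0437 0.0173]
eff [ -0.5827 -49.2718  -3.2656 -13.6438  -0.2462   0.1951   0.079 ] [0.0256 0.0173 0.0471 0.0227 0.0137 0.0233 0.0724]
e7 [0.2153 0.0906 0.041  0.026  0.0222] j7 [-0.78575 -0.7864  -0.78656 -0.78649 -0.78643]
```

Emit:
{"op": "carry_out", "data": {
  "moves": [
    [0,0,0,0,0,-2,0.1],
    [0,0,0,0,0,-5,0.1],
    [0,0,0,0,0,-9,0.1],
    [0,0,0,0,0,-13,0.1],
    [0,0,0,0,0,-17,0.1],
    [0,0,0,0,0,-21,0.1],
    [0,0,0,0,0,-25,0.1],
    [0,0,0,0,0,-28,0.1],
    [0,0,0,0,0,-31,0.1],
    [0,0,0,0,0,-33,0.1],
    [0,0,0,0,0,-33.7,0.1],
    [0,0,0,0,0,-33.7,0.1]
  ]
}}

```text
time: 14.8
eef_pos: [0.5342, 0.0906, 0.143]
ee_rot: [-1.927, -2.481, 0.001]
contact_force: [0.7, -1.8, 0.4]
gripper_width: 0.0114
```

```bash
python3 feel.py 6 11
```

```text
t 15.05 pos [0.53421 0.09067 0.14303] w 0.0113
yaw 14.318 0.007 j [ 0.0622  0.6188 -0.4281  1.8957  0.3799  0.7076 -0.3385]
F [ 0.34 -1.8   0.23] [0.39 0.39 0.09]
T [-0.3931 -0.0322 -0.0211] [0.0439 0.0335 0.0295]
eff [-8.36900e-01 -4.87022e+01 -5.55810e+00 -1.38690e+01 -3.10000e-01
 -2.40200e-01  4.57000e-02] [0.0649 0.0207 0.0267 0.0393 0.0175 0.0439 0.0285]
e7 [0.1058 0.0536 0.0337 0.0279 0.0266 0.0266] j7 [-0.33829 -0.33853 -0.33855 -0.33857 -0.33848 -0.33844]
```

View pics/s11c.png

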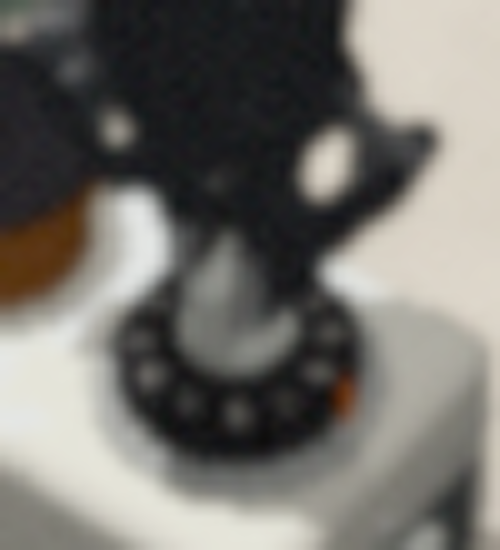

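Emit:
{"op": "carry_out", "data": {
  "moves": [
    [0,0,0,0,0,0,0.2],
    [0,0,0,0,0,0,0.3],
    [0,0,0,0,0,0,0.4],
    [0,0,0,0,0,0,0.4],
    [0,0,-0.2,0,0,0,0.4],
    [0,0,-0.6,0,0,0,0.4],
    [0,0,-1.2,0,0,0,0.4],
    [0,0,-2,0,0,0,0.4],
    [0,0,-3,0,0,0,0.4],
    [0,0,-4,0,0,0,0.4],
    [0,0,-4,0,0,0,0.4]
  ]
}}

```text
time: 16.2
eef_pos: [0.5374, 0.0924, 0.3091]
ee_rot: [1.922, 2.476, 0.014]
contact_force: [0.9, 0.3, -0.5]
gripper_width: 0.0339
```

```bash
python3 feel.py 2 12; python3 - <<'E'
from h import *
im=cv2.imread("pics/s12.png");u0,v0,k=285,195,14
A=np.array([.533,.093])
def ov(ang):
    c=cv2.resize(im[195:235,285:325],None,fx=k,fy=k,interpolation=cv2.INTER_CUBIC)
    P=lambda q:tuple(int((a-o+.5)*k) for a,o in zip(proj("scene",q),(u0,v0)))
    a=np.radians(ang);cc,sn=np.cos(a),np.sin(a)
    pts=[P([A[0]+(cc*x-sn*y)/1e3,A[1]+(sn*x+cc*y)/1e3,.172]) for x,y in [[18,6],[18,-6],[-18,-6],[-18,6]]]
    cv2.polylines(c,[np.array(pts)],True,(0,255,0),1);return c
cv2.imwrite("pics/fin.png",ov(14.3-90))
E
```

```text
t 16.25 pos [0.53666 0.09198 0.30773] w 0.0341
yaw 14.333 0.005 j [ 0.1377  0.4238 -0.5238  1.7023  0.2382  1.0698 -0.2111]
F [ 0.18  0.5  -0.7 ] [0.7  0.19 0.21]
T [0.0402 0.0402 0.0106] [0.0525 0.0299 0.0314]
eff [  0.3506 -44.4925  -4.2982 -20.4251  -0.0481   0.3433   0.0993] [0.3363 0.657  0.3115 0.5327 0.0132 0.2755 0.0518]
e7 [0.1511 0.0474] j7 [-0.21078 -0.21134]
```

View pics/fin.png

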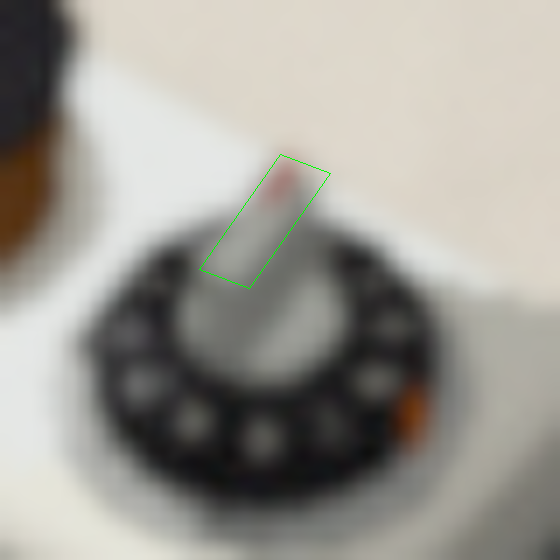

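View pics/s12.png

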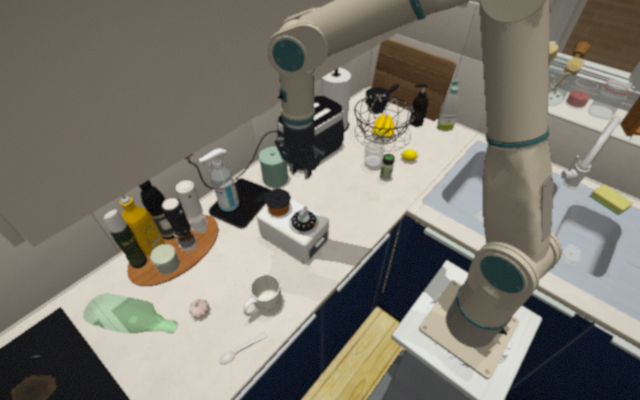

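The bar lies along the expected -76°, with its red end at crop (285,180). The orange mark is at crop (412,412), the same place as before. The mug (265,292), jar (387,167) and glass (374,155) look unmoved and the gripper is clear, so I'm handing in.

```bash
python3 -c "
from workcell import *
print(finish_job(), state()['time'])"
```

```text
the job is handed in; nothing more can be done
the job is handed in; nothing more can be done
```

I turned the fine knob clockwise until the burrs firmly touched, then back counterclockwise by two marks. I let go, lifted clear and handed the job in at about 16 s; no verdict was reported.

- **Burr contact:** The wrist joint's torque rose from a free level of about 0.025 N m to 0.204 N m. That is about 0.18 N m on the burrs, or 0.22 N m at the last brief peak. Three settled readings, spaced along the climb, agreed that it began at a gripper yaw of -45.9°.
- **Turning back:** The knob was let go at yaw +14.3°, which is 60° back from where the climb began. This includes a 0.2° allowance for give in the grip.
- **Last checks:** The last picture shows the bar at the expected angle. The ring's orange mark is at the same pixel as at the start, within about 0.2 px, and the mug, jar and glass look unmoved. The gripper was clear, at TCP height 0.31 m, with contact force near zero.

**Disagreements:**
- **Fingertip height:** In both cameras the fingertips stood about 25 mm higher than the stated tool geometry gives. I set the grip height from the pictures and the force instead, at TCP height 0.143 m.
- **Knob position:** The two cameras differed by about 3 mm on the knob's position, so I centred the grip by feel. Side forces on the knob stayed within about 6 N. The vertical force briefly reached 13 N while turning, and I corrected it.

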